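# Shut the till and bring the half-baguette out of the bread bin

## Robot

A 6-joint arm with a two-finger parallel gripper is mounted at the origin on the work surface. World frame = base frame: x ahead of the robot, y to its left, z up, the work surface at z = 0. Lengths are in mm, angles in degrees, forces in N, time in s.
With the tool pointing down it reaches from about 350 to 850 mm from the base axis. Payload 8.1 kg.
Tool frame: the origin (TCP) lies at the very end of the fingers, on their centre line; the grasp point (between the pads) lies 19 mm behind it (r.grasp_offset is the distance from the TCP to the grasp point, in mm); z points along the fingers, y is the line along which they close (so a half turn about z gives the same grasp; the last joint's range is limited). The gripper opens to 85 mm and grips with 20 to 120 N. Pads are 22 mm wide; open, the fingers measure 114 mm over their backs; the gripper's body (76 mm by 85 mm) begins 54 mm behind the grasp point. The pads swing forward as they close: fully open they stand 13 mm farther back than shut.
Start: joints at [-79.32, 7.471, 85.268, -0, 87.261, -4.893], TCP at [161.1, -577.972, 231.292] pointing down, gripper open.
Joint ranges: [-169.43, 169.43], [-51.17, 129.36], [1.28, 143.12], [-76.62, 256.62], [0, 156.53], [-152.29, 152.29]. Speed limits (degrees/s): [136.94, 136.94, 159.86, 180, 180, 180].

## Interface

Orientations are given as [roll, pitch, yaw] about the fixed x, y, z axes, in that order (R = Rz(yaw) Ry(pitch) Rx(roll)).
In Python, from bench import r gives the robot as it stands.
- The arm moves only by the tool carry_out, never from a script. Its argument "commands" is a list of rows, each an object with "jaw": the finger opening in m, from 0 to 0.0854; "translation": the shift along the tool's x, y, z in m, a list of three; "spin": the turn about the tool's z in rad. A call has exactly 8 rows; each row shifts and turns the commanded pose from where the row before left it, along the tool's axes as they then stand; what a row does not reach is not made up. A row lasts 1/12 s, in which the tool goes at most 41.7 mm and 7.16 degrees, less where a joint would pass 70% of its speed; a pose out of reach is approached as far as the arm can. A call is refused whole if a number of a shift passes 0.0417 or a number of a turn 0.125, either way. A call with a gripper value outside its range is refused whole. The fingers move at their own pace and stop on an object; "squeeze" is the grip in N (left out, the last holds). Time passes only in rows, so rows that do not move let the fingers close, or fill a call up. It gives the time, the measured TCP pose, the force, the opening and the grip force at its end, in the units of the state.
- r.sense(): the state, without advancing time (a new reading comes with each control period).
- r.snapshot(name): name is "side" or "top" or "wrist"; returns a dict with "pixels" (384x512x3 uint8, blue, green, red), "K" (3x3 intrinsics, pixels), "extrinsics" (4x4, takes a point from camera to world coordinates). Camera axes: x right, y down, z forward; pixel columns grow to the right and rows downward; lengths in mm; the calibration is good to about 2 mm. A picture is of the moment at which its call begins. There is no depth.
- r.hand_in(): hands the job in; it is judged then, once.
Trained networks look in a picture, given as the dict that the camera call returned (one of the last four; its "shot" number tells which), for a name from the list of things; names that differ only in an ending like _2 or _b are one class to them, and where a whole thing is asked for, a point or a joint stands for the part that bears it (a point fixed in the world has none). Each returns a list of dicts, best first, with "score" (0 to 1); they miss things now and then, are a little off and sometimes report something else, mostly with a low value. They report only what shows in the picture. A call takes as long as a camera call.
- r.spot_in(picture, target): "xy" ([column, row] in pixels, amid what is visible of it).
- r.regions_of(picture, target): "pixels" (384x512 bool, what is visible of it) and "xy" ([column, row] in pixels, amid what is visible of it).
- r.landmark_of(picture, target): "xy" ([column, row] in pixels: a listed point, or the origin of a listed thing).
The state is a dict: "time": time; "joint_pos": joint angles; "qd": joint speeds; "joint_efforts": joint torques, N m; "tool_pos": TCP position; "tcp_rot": TCP orientation; "ft_force": force on the tool from outside, world axes, zero at the start; "wrist_torque": the same for the moment, N m; "finger_gap": finger opening in mm; "grip_force": force on a finger pad.
Only numpy, scipy, OpenCV 4.12 (cv2) and the standard library are available. Lean on these libraries where they do the work, as an engineer would, in place of code of your own. Each camera call takes 0.05 s, during which the arm holds its last target. There are 200 camera calls.

## Task

The customer has paid, so first push the open cash drawer fully shut. Then take the half-baguette out of the clear bread bin: it reaches under the bin's fixed cover and is longer than the opening, so tip its near end up and draw it out slantwise past the cover without forcing it, leaving everything else on the counter where it is. Finish with the gripper still holding it, roughly level and still, the whole loaf a hand's breadth (10 cm) higher than the top of the bin, ready to hand over; do not put it down.

Things in the scene. Friction and masses are not known exactly. Their poses are not given: they have to be found in the camera images.
- till: Grey cash drawer unit, 320 deep (x) x 330 wide (y) x 92 high, fixed to the counter; a black tablet on a stand on its top (120 mm or more behind its front face, up to 290 mm above the counter). Origin at the centre of its underside; its own x axis points from its open front (towards the robot) to its back, z up.
- till_drawer (a joint): How far the cash drawer stands open, in m: 0 fully shut, 0.16 fully open. It slides along the till's own x axis (shutting moves it along +x), has 2.5 N of friction and stays where it is left; at 0 it comes to a hard stop.
- drawer_front (a point): Centre of the drawer's steel front face, the face towards the robot. The front plate is 326 wide, 70 high and 12 thick, from 12 to 82 mm above the counter, this point being at 47 mm; shut, the face lies 12 mm in front of the till's housing. The tray behind it is open on top, its walls reaching 68 mm above the counter.
- bread_bin: Low clear acrylic bread bin on an oak base, fixed to the counter: 360 deep (x) x 306 wide (y), walls 5 mm thick, 286 mm apart inside. Origin at the centre of its underside; its own x axis points from the low front lip (towards the robot) to the back, z up. Wire-grid floor at z = 50 mm. Its top is open over the front half and covered over the back half.
- bin_cover_edge (a point): Middle of the lower front edge of the bin's fixed clear cover, at bin x = +10 mm, z = 155 mm. The cover shuts the top from here to the back (bin x = 175), its top at z = 160; a loose hinged flap lies folded back on it (up to z = 174 mm, the bin's highest part) and may stay so.
- bin_lip (a point): Middle of the top of the bin's front wall, at bin x = -172 mm, z = 125 mm: the near edge of the opening, which runs about 180 mm from here to the cover's edge. The side walls' top edges slope from 155 mm high at the cover to 125 mm at this lip.
- baguette: Brown half-baguette lying on the bin's steel wire-grid floor, along the bin's depth to within 4 degrees and not more than 20 mm off its middle: 310 long (x), 50 wide (y), 49 high, flat underside, firm, tapering at its last 20 mm, about 0.15 kg. Origin at the centre of its underside; its own x axis points to the end under the cover, z up. About 145 mm of it lies under the cover.
- baguette_near (a point): Centre of the baguette's near end (155 mm from its middle along -x, 23 mm above its underside).
- card_reader: Black card terminal, 160 x 76 x 32 high, loose on the counter. Leave it alone. Origin at the centre of its underside.
- price_sign: Small black price board on a wooden foot, 100 wide x 82 high, loose on the counter. Leave it alone. Origin at the centre of its underside.
- tip_dish: White bowl, 100 across x 35 high, loose on the counter. Leave it alone. Origin at the centre of its underside.
- sweet_jar: Clear jar of sweets with a red lid, 110 across x 153 high, loose on the counter at the right. Leave it alone. Origin at the centre of its underside.

How it is judged:
By the outcome, as a careful person would: the job done as asked, in the order asked, and still so for the second after the job is handed in, while the arm keeps its last pose, push and grip.
It also fails if it takes over 64 s, if anything falls off the work surface, if the arm or the gripper's body presses on something with over 40 N, if the wrist force passes 120 N, or if a joint passes its speed limit or range.

## Working session

There is one attempt and no reset: what is moved stays moved. The work goes in short steps, Python scripts to look and compute and a tool call to move; the robot and the scene stay as the last step left them, time stands still between calls to the robot, and variables do not carry over. Pictures are saved under pics/ and viewed, at most 13 in all, crops included, and the job is handed in when it is done.

Besides the shell and the picture viewer there is one more tool, called after "Request:" as name(argument=value, ...), one argument or row to a line, values as JSON. carry_out: Moves the arm, as the interface text tells. Its arguments: {"type":"object","properties":{"commands":{"type":"array","items":{"type":"object","properties":{"jaw":{"type":"number"},"translation":{"type":"array","items":{"type":"number"}},"spin":{"type":"number"}}}},"squeeze":{"type":"number"}},"required":["commands"]}

```bash
mkdir -p pics
cat > h.py <<'E'
import numpy as np, cv2
from bench import r
def snap(n): return r.snapshot(n)
def ray(s,xy):
    K=np.array(s["K"]);E=np.array(s["extrinsics"])
    d=E[:3,:3]@np.linalg.solve(K,[xy[0],xy[1],1.]);return E[:3,3],d
def atz(s,xy,z):
    o,d=ray(s,xy);return o+d*(z-o[2])/d[2]
def proj(s,p):
    K=np.array(s["K"]);E=np.linalg.inv(np.array(s["extrinsics"]))
    q=K@(E[:3,:3]@np.array(p,float)+E[:3,3]);return q[:2]/q[2]
def tri(a,xa,b,xb):
    A=[];B=[]
    for s,x in((a,xa),(b,xb)):
        o,d=ray(s,x);d=d/np.linalg.norm(d);P=np.eye(3)-np.outer(d,d);A.append(P);B.append(P@o)
    return np.linalg.lstsq(np.vstack(A),np.hstack(B),rcond=None)[0]
E
python3 - <<'E'
from h import *
np.set_printoptions(precision=1,suppress=True)
S={n:snap(n) for n in("side","top")}
for n,s in S.items():
    cv2.imwrite(f"pics/{n}0.png",s["pixels"]); print(n,s["extrinsics"][:3,3] if hasattr(s["extrinsics"],'shape') else s["extrinsics"])
zs=dict(till=0,drawer_front=47,bread_bin=0,bin_cover_edge=155,bin_lip=125,baguette=50,baguette_near=73,card_reader=0,price_sign=0,tip_dish=0,sweet_jar=0)
for t,z in zs.items():
    L={}
    for n,s in S.items():
        l=r.landmark_of(s,t)
        if l: L[n]=l[0]["xy"]; print(t,n,np.array(l[0]["xy"]),round(l[0]["score"],2),atz(s,l[0]["xy"],z),len(l))
    if len(L)==2: print("   tri",tri(S["side"],L["side"],S["top"],L["top"]))
print(r.sense())
E
```

```text
side [-78.1 977.  876.6]
top [ 407.3  -41.  1576. ]
till side [115.7 262.5] 0.59 [749.3 301.2   0. ] 1
drawer_front side [197.4 285. ] 0.91 [470.5 300.4  47. ] 1
drawer_front top [168.5 197.8] 0.86 [481.7 293.4  47. ] 1
   tri [479.6 293.9  37.6]
bread_bin side [260.  174.8] 0.61 [ 629.2 -304.4    0. ] 1
bread_bin top [326.5 158.4] 0.58 [ 635.8 -299.9    0. ] 2
   tri [ 632.1 -301.5    0.9]
bin_cover_edge side [259.5 132.2] 0.72 [ 643.8 -326.6  155. ] 1
bin_cover_edge top [337.3 150.9] 0.61 [ 639.4 -311.8  155. ] 1
   tri [ 636.7 -310.8  163.4]
bin_lip side [290.5 163.1] 0.77 [ 478.5 -232.3  125. ] 1
bin_lip top [318.2 199.5] 0.66 [ 472.9 -249.3  125. ] 1
   tri [ 478.8 -247.8  117.2]
baguette side [354.8 206.2] 0.61 [ 248.2 -208.8   50. ] 4
baguette top [324.1 153.7] 0.89 [ 646.1 -283.    50. ] 1
   tri [ 472.7 -326.5  -32.6]
baguette_near side [279.5 176.5] 0.7 [ 509.7 -219.1   73. ] 1
baguette_near top [304.7 192.1] 0.95 [ 502. -208.   73.] 1
   tri [ 502.4 -206.6   81.6]
card_reader top [263.  224.7] 0.92 [382.4 -57.6   0. ] 2
price_sign side [356.3 202.2] 0.72 [ 271.5 -304.8    0. ] 1
price_sign top [322.3 257.6] 0.51 [ 259.2 -281.3    0. ] 1
   tri [ 262.5 -277.8   19. ]
tip_dish side [231.4 351.9] 0.6 [313.5 397.4   0. ] 1
tip_dish top [143.9 245.2] 0.66 [303.4 395.    0. ] 1
   tri [307.9 396.9   2.4]
sweet_jar side [356.5 171.1] 0.63 [ 338.  -495.8    0. ] 2
sweet_jar top [368.6 238. ] 0.75 [ 333.4 -456.2    0. ] 2
   tri [ 330.2 -451.4   24.9]
{'time': 1.2, 'joint_pos': array([-79.3,   7.5,  85.3,   0. ,  87.3,  -4.9]), 'qd': array([ 0. ,  0. , -0. , -0.1,  0. , -0.1]), 'joint_efforts': array([  0. , -56.9, -50.1,  -0. ,   0. ,  -0. ]), 'tool_pos': array([ 161.1, -578. ,  231.3]), 'tcp_rot': array([-180. ,   -0. ,   15.6]), 'ft_force': array([-0.3,  0. ,  0.2]), 'wrist_torque': array([-0., -0.,  0.]), 'grip_force': 0.0, 'finger_gap': 85.38306206833387}
```

View pics/top0.png

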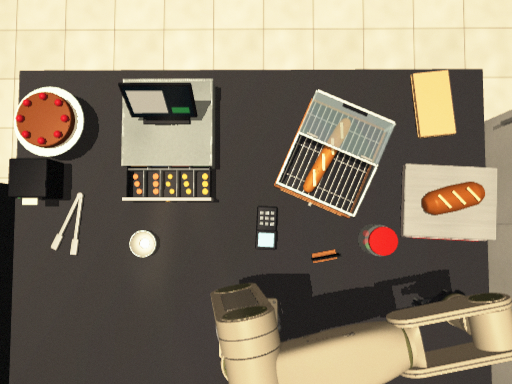

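View pics/side0.png

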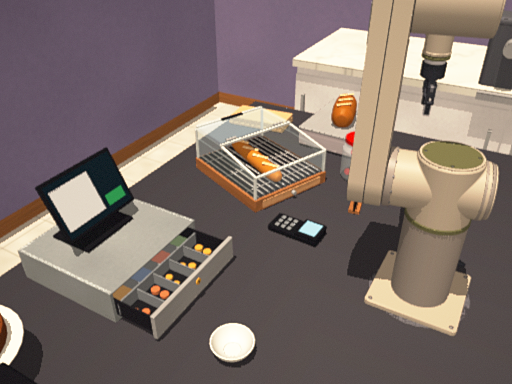

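The top view shows the bin turned clockwise: lip near (315,200), cover edge near (337,151), and the loaf from (305,192) to about (345,120). The drawer front runs along row 200, columns 122 to 214. Both views agree with the networks. Next I fit the poses.

Run:
```python
from h import *
from scipy.optimize import least_squares
np.set_printoptions(precision=1,suppress=True)
S={n:snap(n) for n in("side","top")}
s=S["top"]
for a in[(122,80),(214,79),(214,166),(122,166)]: print("till top",atz(s,a,92))
for a in[(122,200),(214,199)]: print("plate",atz(s,a,82))
pts=dict(bread_bin=(0,0,0),bin_cover_edge=(10,0,155),bin_lip=(-172,0,125))
obs=[]
for t,p in pts.items():
    for n in S:
        l=r.landmark_of(S[n],t)
        if l: obs.append((S[n],p,l[0]["xy"]))
for c,p in[((275,185),(-175,153,125)),((353,216),(-175,-153,125)),((396,124),(175,-153,160)),((318,91),(175,153,160))]: obs.append((s,p,c))
def W(q,p):
    c,d=np.cos(q[2]),np.sin(q[2]);return[q[0]+c*p[0]-d*p[1],q[1]+d*p[0]+c*p[1],p[2]]
f=lambda q:np.concatenate([proj(a,W(q,p))-x for a,p,x in obs])
o=least_squares(f,[635,-305,-.4],loss="soft_l1");q=o.x
print("bin",q[:2],np.degrees(q[2]),f(q))
m=r.regions_of(s,"baguette")
for k in m[:2]:
    ys,xs=np.nonzero(k["pixels"]);P=np.array([atz(s,(x,y),75)[:2] for x,y in zip(xs,ys)])
    c=P.mean(0);u=np.linalg.svd(P-c,full_matrices=False)[2][0];u*=np.sign(u[0]);t=(P-c)@u
    print("bag",k["score"],c,np.degrees(np.arctan2(u[1],u[0])),"ext",t.min(),t.max(),"near",c+u*t.min())
print("time",r.sense()["time"])
```

```text
till top [911.3 460.4  92. ]
till top [914.2 122.9  92. ]
till top [594.7 120.4  92. ]
till top [594.5 454.1  92. ]
plate [471.7 454.9  82. ]
plate [475.9 120.6  82. ]
bin [ 635.3 -303.7] -24.005645983962964 [144.6 -86.2   2.1   0.4   1.7   1.1  -2.   -2.1   0.9  -2.3  -2.1   0.3
  -1.6  -4.    0.6   0.6   0.5  -0.3  -3.1  -2.7]
bag 0.89 [ 588.6 -260.1] -31.411125789522792 ext -98.45926522854384 89.7357852653387 near [ 504.5 -208.8]
time 1.65
```

Request:
carry_out(
  commands=[
    {"jaw":0.0,"translation":[0,0,-0.03],"spin":0},
    {"jaw":0.0,"translation":[0.03,-0.02,-0.02],"spin":0.0},
    {"jaw":0.0,"translation":[0.03,-0.02,0],"spin":0.1},
    {"jaw":0.0,"translation":[0.03,-0.02,0],"spin":0.1},
    {"jaw":0.0,"translation":[0.03,-0.025,0],"spin":0.07},
    {"jaw":0.0,"translation":[0.025,-0.03,0],"spin":0},
    {"jaw":0.0,"translation":[0.025,-0.03,0],"spin":0},
    {"jaw":0.0,"translation":[0.025,-0.03,0],"spin":0},
  ],
)

```text
time: 2.32
tool_pos: [338.1, -379.8, 281.5]
tcp_rot: [180.0, -0.0, 0.1]
ft_force: [0.6, -0.7, -0.4]
finger_gap: -0.2
grip_force: 0.0
```

Request:
carry_out(
  commands=[
    {"jaw":0.0,"translation":[0.012,-0.035,-0.01],"spin":0},
    {"jaw":0.0,"translation":[0.012,-0.035,-0.01],"spin":0},
    {"jaw":0.0,"translation":[0.012,-0.035,-0.01],"spin":0},
    {"jaw":0.0,"translation":[0.012,-0.035,-0.01],"spin":0},
    {"jaw":0.0,"translation":[0.012,-0.03,-0.01],"spin":0},
    {"jaw":0.0,"translation":[0.012,0,-0.01],"spin":0},
    {"jaw":0.0,"translation":[0,0,0],"spin":0},
    {"jaw":0.0,"translation":[0,0,0],"spin":0},
  ],
)

```text
time: 2.98
tool_pos: [409.3, -211.1, 341.7]
tcp_rot: [179.9, -0.0, 0.2]
ft_force: [-1.1, 0.3, -1.0]
finger_gap: -0.1
grip_force: 0.0
```

Run:
```python
from h import *
np.set_printoptions(precision=1,suppress=True)
print(r.sense()["tool_pos"])
s=snap("wrist");cv2.imwrite("pics/w1.png",s["pixels"]);print(np.array(s["extrinsics"]),np.array(s["K"]))
for t,z in dict(bin_cover_edge=155,bin_lip=125,baguette=50,baguette_near=73).items():
    for l in r.landmark_of(s,t)[:1]: print(t,np.array(l["xy"]),l["score"],atz(s,l["xy"],z))
```

```text
[ 409.3 -211.1  341.7]
[[   0.    -1.    -0.3  474.8]
 [  -1.    -0.    -0.  -210.7]
 [   0.     0.3   -1.   485. ]
 [   0.     0.     0.     1. ]] [[274.1   0.  255.2]
 [  0.  274.1 196. ]
 [  0.    0.    1. ]]
bin_lip [272.5 123.7] 0.76 [ 472.4 -233.5  125. ]
baguette_near [252.3  98.8] 0.85 [ 506.1 -207.4   73. ]
```

View pics/w1.png

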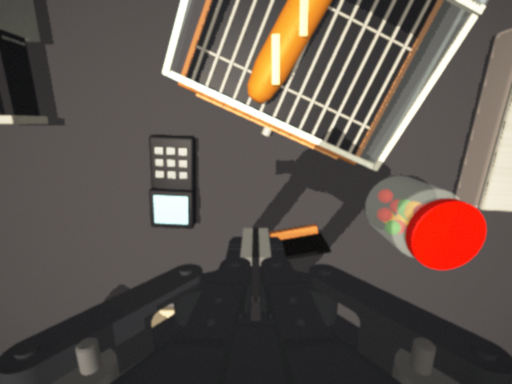

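The wrist view shows the loaf's near end at (262,103) and the lip from (163,72) to (380,168), matching the fit. Next is the drawer.

Request:
carry_out(
  commands=[
    {"jaw":0.0,"translation":[0.0,-0.04,0.0],"spin":0},
    {"jaw":0.0,"translation":[0.0,-0.04,0.0],"spin":0},
    {"jaw":0.0,"translation":[0.0,-0.04,0.0],"spin":0},
    {"jaw":0.0,"translation":[0.005,-0.04,0.0],"spin":0},
    {"jaw":0.0,"translation":[0.005,-0.04,0.0],"spin":0},
    {"jaw":0.0,"translation":[0.005,-0.04,0],"spin":0},
    {"jaw":0.0,"translation":[0.005,-0.04,0],"spin":0},
    {"jaw":0.0,"translation":[0,-0.04,0.01],"spin":0},
  ],
)

```text
time: 3.9
tool_pos: [429.1, 110.2, 332.7]
tcp_rot: [-180.0, -0.2, 0.0]
ft_force: [1.3, 0.6, 0.7]
finger_gap: -0.1
grip_force: 0.0
```

Request:
carry_out(
  commands=[
    {"jaw":0.0,"translation":[0.0,-0.04,0.01],"spin":0},
    {"jaw":0.0,"translation":[0.0,-0.04,0.02],"spin":0},
    {"jaw":0.0,"translation":[0.0,-0.035,0.02],"spin":0},
    {"jaw":0.0,"translation":[0.0,-0.035,0.035],"spin":0},
    {"jaw":0.0,"translation":[0.0,-0.02,0.035],"spin":0},
    {"jaw":0.0,"translation":[0.0,0,0.035],"spin":0},
    {"jaw":0.0,"translation":[0.0,0,0.035],"spin":0},
    {"jaw":0.0,"translation":[0,0,0.03],"spin":0},
  ],
)

```text
time: 4.57
tool_pos: [427.0, 269.9, 115.1]
tcp_rot: [179.9, 0.1, 0.1]
ft_force: [0.6, -0.1, -1.3]
finger_gap: 0.2
grip_force: 0.0
```

Run:
```python
from h import *
np.set_printoptions(precision=1,suppress=True)
print(r.sense()["tool_pos"],r.sense()["tcp_rot"])
s=snap("wrist");cv2.imwrite("pics/w2.png",s["pixels"])
for l in r.landmark_of(s,"drawer_front")[:1]: print(np.array(l["xy"]),l["score"],atz(s,l["xy"],47))
```

```text
[427.  269.9 115.1] [179.9   0.1   0.1]
[218.  151.5] 0.6 [470.3 298.1  47. ]
```

View pics/w2.png

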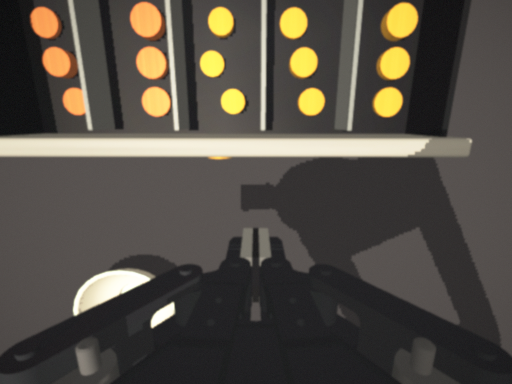

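The drawer's front plate shows across rows 135 to 156, with a small keyhole at (220,157). I'll go down beside the keyhole and push.

Request:
carry_out(
  commands=[
    {"jaw":0.0,"translation":[0.0,0,0.035],"spin":0},
    {"jaw":0.0,"translation":[0.0,0,0.035],"spin":0},
    {"jaw":0.0,"translation":[0.01,0,0.0],"spin":0},
    {"jaw":0.0,"translation":[0.012,0,0.0],"spin":0},
    {"jaw":0.0,"translation":[0.012,0,0.0],"spin":0},
    {"jaw":0.0,"translation":[0.012,0,0],"spin":0},
    {"jaw":0.0,"translation":[0.012,0,0],"spin":0},
    {"jaw":0.0,"translation":[0.012,0,0],"spin":0},
  ],
)

```text
time: 5.33
tool_pos: [499.7, 270.6, 50.9]
tcp_rot: [-180.0, 0.0, 0.1]
ft_force: [-2.6, 0.3, -2.0]
finger_gap: -0.3
grip_force: 1.7
```

Request:
carry_out(
  commands=[
    {"jaw":0.0,"translation":[0.012,0,0],"spin":0},
    {"jaw":0.0,"translation":[0.012,0,0],"spin":0},
    {"jaw":0.0,"translation":[0.012,0,0.0],"spin":0},
    {"jaw":0.0,"translation":[0.01,0,0.0],"spin":0},
    {"jaw":0.0,"translation":[0.008,0,0.0],"spin":0},
    {"jaw":0.0,"translation":[0.005,0,0],"spin":0},
    {"jaw":0.0,"translation":[0,0,0],"spin":0},
    {"jaw":0.0,"translation":[0,0,0],"spin":0},
  ],
)

```text
time: 6.0
tool_pos: [558.2, 270.9, 49.6]
tcp_rot: [-180.0, -0.1, 0.1]
ft_force: [0.4, 0.3, -0.5]
finger_gap: 0.1
grip_force: 0.0
```

Request:
carry_out(
  commands=[
    {"jaw":0.0,"translation":[0.003,0,0],"spin":0},
    {"jaw":0.0,"translation":[0.003,0,0],"spin":0},
    {"jaw":0.0,"translation":[0.002,0,0.0],"spin":0},
    {"jaw":0.0,"translation":[0.002,0,0.0],"spin":0},
    {"jaw":0.0,"translation":[0.002,0,0.0],"spin":0},
    {"jaw":0.0,"translation":[0,0,0],"spin":0},
    {"jaw":0.0,"translation":[0,0,0],"spin":0},
    {"jaw":0.0,"translation":[0,0,0],"spin":0},
  ],
)

```text
time: 6.67
tool_pos: [569.3, 270.8, 48.2]
tcp_rot: [180.0, -0.0, 0.1]
ft_force: [-0.5, 0.2, -0.7]
finger_gap: 0.1
grip_force: 0.0
```

Request:
carry_out(
  commands=[
    {"jaw":0.0,"translation":[0.002,0,0],"spin":0},
    {"jaw":0.0,"translation":[0.002,0,0],"spin":0},
    {"jaw":0.0,"translation":[0.001,0,0.0],"spin":0},
    {"jaw":0.0,"translation":[0.001,0,0.0],"spin":0},
    {"jaw":0.0,"translation":[0.001,0,0.0],"spin":0},
    {"jaw":0.0,"translation":[0,0,0],"spin":0},
    {"jaw":0.0,"translation":[0,0,0],"spin":0},
    {"jaw":0.0,"translation":[0,0,0],"spin":0},
  ],
)

```text
time: 7.33
tool_pos: [574.1, 270.9, 48.1]
tcp_rot: [180.0, 0.2, 0.1]
ft_force: [-12.6, -0.7, 8.1]
finger_gap: -0.4
grip_force: 6.4
```

Request:
carry_out(
  commands=[
    {"jaw":0.0,"translation":[-0.03,0,0],"spin":0},
    {"jaw":0.0,"translation":[-0.04,0,0],"spin":0},
    {"jaw":0.0,"translation":[-0.03,0,-0.03],"spin":0},
    {"jaw":0.02,"translation":[-0.02,0,-0.04],"spin":0},
    {"jaw":0.04,"translation":[0,0.02,-0.04],"spin":0},
    {"jaw":0.06,"translation":[0,0.035,-0.04],"spin":0},
    {"jaw":0.085,"translation":[0,0.04,-0.04],"spin":0},
    {"jaw":0.085,"translation":[0,0.04,-0.04],"spin":0},
  ],
)

```text
time: 8.0
tool_pos: [458.2, 164.9, 244.7]
tcp_rot: [-180.0, -0.1, 0.2]
ft_force: [0.5, -0.8, -0.4]
finger_gap: 60.6
grip_force: 0.0
```

Request:
carry_out(
  commands=[
    {"jaw":0.085,"translation":[0,0.04,-0.02],"spin":0},
    {"jaw":0.085,"translation":[0,0.04,0],"spin":0},
    {"jaw":0.085,"translation":[0,0.04,0],"spin":0},
    {"jaw":0.085,"translation":[0,0.04,0],"spin":0},
    {"jaw":0.085,"translation":[0,0.04,0],"spin":0},
    {"jaw":0.085,"translation":[0,0.04,0],"spin":0},
    {"jaw":0.085,"translation":[0,0.04,0],"spin":0},
    {"jaw":0.085,"translation":[0,0.035,0],"spin":0},
  ],
)

```text
time: 8.67
tool_pos: [458.6, -149.4, 261.6]
tcp_rot: [179.9, -0.1, 0.1]
ft_force: [0.8, 0.6, -0.2]
finger_gap: 85.2
grip_force: 0.0
```

Request:
carry_out(
  commands=[
    {"jaw":0.085,"translation":[0,0.01,0],"spin":0.1},
    {"jaw":0.085,"translation":[0,0,0],"spin":0.1},
    {"jaw":0.085,"translation":[0,0,0],"spin":0.1},
    {"jaw":0.085,"translation":[0,0,0],"spin":0.1},
    {"jaw":0.085,"translation":[0,0,0],"spin":0.06},
    {"jaw":0.085,"translation":[0,0,0],"spin":0},
    {"jaw":0.085,"translation":[0,0,0],"spin":0},
    {"jaw":0.085,"translation":[0,0,0],"spin":0},
  ],
)

```text
time: 9.33
tool_pos: [458.9, -156.7, 261.3]
tcp_rot: [180.0, -0.0, -26.1]
ft_force: [0.1, 0.4, -0.0]
finger_gap: 85.1
grip_force: 0.0
```

Run:
```python
from h import *
np.set_printoptions(precision=1,suppress=True)
print(r.sense()["tool_pos"],r.sense()["tcp_rot"])
s=snap("wrist");t=snap("top");cv2.imwrite("pics/c3.png",np.hstack([s["pixels"],cv2.resize(t["pixels"][60:252,100:228],None,fx=2,fy=2)]))
for n,z in dict(bin_cover_edge=155,bin_lip=125,baguette=50,baguette_near=73).items():
    for l in r.landmark_of(s,n)[:1]: print(n,np.array(l["xy"]),l["score"],atz(s,l["xy"],z))
print([atz(t,l["xy"],47) for l in r.landmark_of(t,"drawer_front")[:1]])
for k in r.regions_of(s,"baguette")[:2]:
    ys,xs=np.nonzero(k["pixels"]);P=np.array([atz(s,(x,y),75)[:2] for x,y in zip(xs,ys)])
    c=P.mean(0);u=np.linalg.svd(P-c,full_matrices=False)[2][0];u*=np.sign(u[0]);w=(P-c)@u;v=(P-c)@[-u[1],u[0]]
    print("bag",k["score"],c,np.degrees(np.arctan2(u[1],u[0])),w.min(),w.max(),"near",c+u*w.min())
    for a in range(int(w.min())+15,int(w.max()),25):
        i=abs(w-a)<4; print(a,v[i].min(),v[i].max())
```

```text
[ 458.9 -156.7  261.3] [180.   -0.  -26.1]
bin_lip [317.6 139.4] 0.93 [ 474.7 -234.7  125. ]
baguette_near [278.4 122.2] 0.8 [ 505.1 -210.3   73. ]
[array([579. , 301.9,  47. ])]
bag 0.83 [ 564.5 -245.3] -30.876401223695606 -69.0408169963877 56.52911587568337 near [ 505.2 -209.9]
-54 -19.849987704518583 19.374585312157272
-29 -24.697635156475457 23.869397121204685
-4 -24.524058258402608 24.817650524553965
21 -24.402444014550582 25.00261072683549
46 -24.457089198996012 25.63916729198853
```

View pics/c3.png

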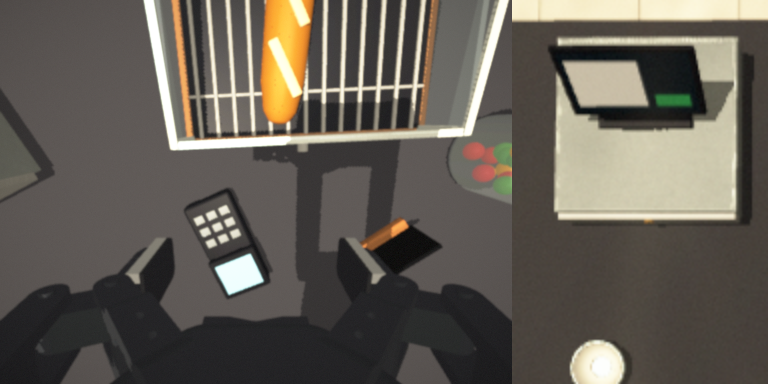

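The drawer is shut flush (right half of the picture). In the wrist view the loaf's near end is at (280,122), the lip runs from (172,150) to (472,130), and a cross wire runs from (190,96) to (425,86). I'll check the bin and loaf angles.

Run:
```python
from h import *
np.set_printoptions(precision=1,suppress=True)
s=snap("wrist")
def line(a,b,z):
    p,q=atz(s,a,z)[:2],atz(s,b,z)[:2];d=q-p;print(p,q,np.degrees(np.arctan2(d[1],d[0])),np.linalg.norm(d))
line((172,145),(472,128),125)
line((190,96),(425,86),50)
line((365,130),(392,0),50)
line((206,135),(197,0),50)
p=np.array(s["pixels"]);cv2.imwrite("pics/c4.png",cv2.resize(p[:170,120:500],None,fx=2,fy=2))
b=p.astype(int);m=(b[...,2]>150)&(b[...,2]-b[...,0]>80);m[140:]=0
for y in(5,30,60,90,105):
    x=np.nonzero(m[y,200:350])[0]+200;A,B=atz(s,(x.min(),y),75)[:2],atz(s,(x.max(),y),75)[:2];print(y,x.min(),x.max(),(A+B)/2)
```

```text
[ 534.1 -101.2] [ 416.8 -375.9] -113.12395118601778 298.77396482039404
[ 579.6 -128.4] [ 463.7 -388.7] -114.00495160317077 284.9380748975515
[ 447.1 -305.6] [ 567.4 -382.3] -32.51174133756754 142.76621872047025
[ 530.3 -123.3] [ 664.3 -186.1] -25.088099235296262 147.98656801805961
5 265 312 [ 607.6 -269.7]
30 263 309 [ 587.6 -257.6]
60 262 306 [ 561.9 -243.5]
90 261 301 [ 535.3 -227.5]
105 262 297 [ 521.5 -219.2]
```

View pics/c4.png

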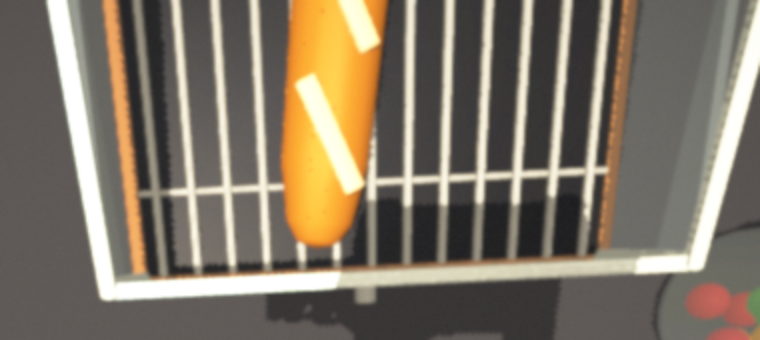

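Request:
carry_out(
  commands=[
    {"jaw":0.085,"translation":[0.035,0.01,0],"spin":0},
    {"jaw":0.085,"translation":[0.035,0.01,0],"spin":0},
    {"jaw":0.085,"translation":[0.035,0.01,0],"spin":0},
    {"jaw":0.085,"translation":[0,0,0.03],"spin":0.05},
    {"jaw":0.085,"translation":[0,0,0.03],"spin":0},
    {"jaw":0.085,"translation":[0,0,0.03],"spin":0},
    {"jaw":0.085,"translation":[0,0,0],"spin":0},
    {"jaw":0.085,"translation":[0,0,0],"spin":0},
  ],
)

```text
time: 10.45
tool_pos: [538.2, -229.2, 169.3]
tcp_rot: [180.0, 0.3, -29.1]
ft_force: [1.0, -0.1, 0.7]
finger_gap: 85.3
grip_force: 0.0
```

Run:
```python
from h import *
np.set_printoptions(precision=1,suppress=True)
q=r.sense();print(q["tool_pos"],q["tcp_rot"])
s=snap("wrist");cv2.imwrite("pics/w5.png",s["pixels"])
for l in r.landmark_of(s,"baguette_near")[:1]: print(np.array(l["xy"]),l["score"],atz(s,l["xy"],73))
b=np.array(s["pixels"]).astype(int);m=(b[...,2]>150)&(b[...,2]-b[...,0]>80)
for y in range(5,300,30):
    x=np.nonzero(m[y,150:380])[0]+150
    if len(x)>5:
        A,B=atz(s,(x.min(),y),75)[:2],atz(s,(x.max(),y),75)[:2];print(y,x.min(),x.max(),(A+B)/2,np.linalg.norm(A-B))
```

```text
[ 538.2 -229.2  169.3] [180.    0.3 -29.1]
[251.9 236.3] 0.82 [ 505.3 -207.8   73. ]
5 243 275 [ 667.5 -305.2] 24.087480743060095
35 225 288 [ 650.8 -293.8] 48.65530210179705
65 226 287 [ 632.3 -283.5] 48.36948812926116
95 226 285 [ 613.1 -271.9] 48.06752307416808
125 227 281 [ 593.  -259.2] 45.235215240622985
155 227 276 [ 572.2 -245.1] 42.23802514841835
185 234 275 [ 547.8 -234.4] 36.40045382283085
215 232 276 [ 523.5 -220.3] 40.26840702092032
245 188 250 [ 513.4 -176.8] 58.52477058903632
```

View pics/w5.png

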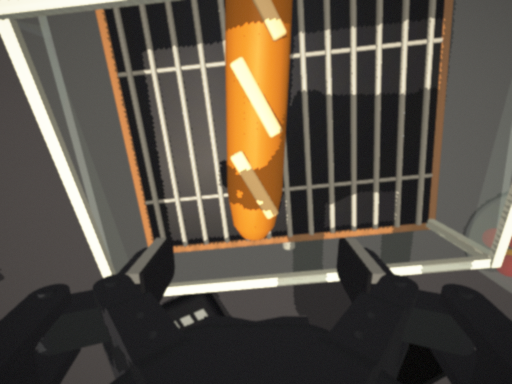

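The loaf is centred between the fingers, its near end at (252,238). I'll go down and grip gently.

Request:
carry_out(
  commands=[
    {"jaw":0.085,"translation":[0.002,0,0.03],"spin":0.015},
    {"jaw":0.085,"translation":[0,0,0.03],"spin":0},
    {"jaw":0.085,"translation":[0,0,0.025],"spin":0},
    {"jaw":0.085,"translation":[0,0,0.018],"spin":0},
    {"jaw":0.085,"translation":[0,0,0.01],"spin":0},
    {"jaw":0.085,"translation":[0,0,0],"spin":0},
    {"jaw":0.085,"translation":[0,0,0],"spin":0},
    {"jaw":0.075,"translation":[0,0,0],"spin":0},
  ],
)

```text
time: 11.22
tool_pos: [543.2, -231.8, 60.9]
tcp_rot: [-180.0, -0.2, -30.0]
ft_force: [-0.3, 0.0, -0.4]
finger_gap: 75.8
grip_force: 0.0
```

Request:
carry_out(
  commands=[
    {"jaw":0.06,"translation":[0,0,0],"spin":0},
    {"jaw":0.053,"translation":[0,0,0],"spin":0},
    {"jaw":0.05,"translation":[0,0,0],"spin":0},
    {"jaw":0.048,"translation":[0,0,0],"spin":0},
    {"jaw":0.048,"translation":[0,0,0],"spin":0},
    {"jaw":0.048,"translation":[0,0,0],"spin":0},
    {"jaw":0.048,"translation":[0,0,0],"spin":0},
    {"jaw":0.048,"translation":[0,0,0],"spin":0},
  ],
  squeeze=20,
)

```text
time: 11.88
tool_pos: [542.2, -231.3, 59.4]
tcp_rot: [-180.0, -0.1, -30.0]
ft_force: [-1.1, 0.3, 6.3]
finger_gap: 49.9
grip_force: 21.8
```

Request:
carry_out(
  commands=[
    {"jaw":0.048,"translation":[0,0,-0.004],"spin":0},
    {"jaw":0.048,"translation":[0,0,-0.006],"spin":0},
    {"jaw":0.048,"translation":[0,0,-0.006],"spin":0},
    {"jaw":0.048,"translation":[0,0,-0.006],"spin":0},
    {"jaw":0.048,"translation":[0,0,-0.006],"spin":0},
    {"jaw":0.048,"translation":[0,0,-0.006],"spin":0},
    {"jaw":0.048,"translation":[0,0,0],"spin":0},
    {"jaw":0.048,"translation":[0,0,0],"spin":0},
  ],
)

```text
time: 12.55
tool_pos: [541.8, -231.1, 92.8]
tcp_rot: [-180.0, -0.1, -30.0]
ft_force: [0.1, -0.3, -2.1]
finger_gap: 49.8
grip_force: 21.0
```

Run:
```python
from h import *
np.set_printoptions(precision=2,suppress=True)
q=r.sense();print(q["tool_pos"],q["ft_force"],q["wrist_torque"],q["grip_force"],q["finger_gap"])
s=snap("side");w=snap("wrist");cv2.imwrite("pics/s6.png",np.hstack([cv2.resize(s["pixels"][90:220,180:340],None,fx=2.5,fy=2.5),cv2.resize(w["pixels"],(400,325))]))
```

```text
[ 541.82 -231.13   92.81] [ 0.11 -0.3  -2.09] [ 0.08  0.08 -0.04] 20.985281467437744 49.77093265337428
```

View pics/s6.png

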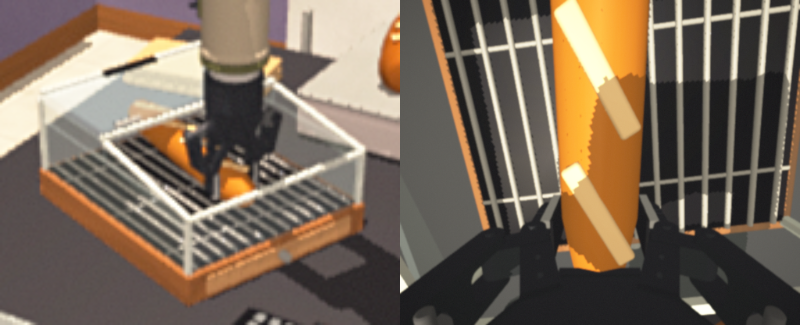

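The side view shows the near end lifted between the fingers, but the tilt can't be judged from it. I'll measure it from the loaf's apparent width in the wrist view.

```bash
cat >> h.py <<'E'
def tilt(save=None):
    """apparent width of the loaf by row -> height of its mid-plane along it"""
    q=r.sense();T=np.array(q["tool_pos"]);y=np.radians(q["tcp_rot"][2]);u=np.array([np.cos(y),np.sin(y)])
    s=snap("wrist")
    if save: cv2.imwrite(save,s["pixels"])
    b=np.array(s["pixels"]).astype(int);m=(b[...,2]>100)&(b[...,2]-b[...,0]>60)
    P=[]
    for row in range(4,250,8):
        k=r_=None
        n,lab,st,_=cv2.connectedComponentsWithStats((m[row:row+1]).astype(np.uint8))
        x=np.nonzero(m[row,170:330])[0]+170
        if len(x)<30: continue
        f=lambda z:np.linalg.norm(atz(s,(x.min(),row),z)-atz(s,(x.max()+1,row),z))-49.5
        z=np.interp(0,[-f(z) for z in range(-40,300,5)][::-1],list(range(-40,300,5))[::-1]) if 0 else None
        zz=np.arange(-40,400,1.);v=np.array([f(z) for z in zz]);z=zz[np.argmin(abs(v))]
        c=(atz(s,(x.min(),row),z)+atz(s,(x.max(),row),z))/2
        P.append(((c[:2]-T[:2])@u,z,row,x.min(),x.max()))
    return np.array(P),T,q
E
python3 - <<'E'
from h import *
np.set_printoptions(precision=1,suppress=True)
P,T,q=tilt();print(T);print(P[::2])
k=P[:,0]>20;c=np.polyfit(P[k,0],P[k,1],1);print("tilt deg (near up)",-np.degrees(np.arctan(c[0])),c)
E
```

```text
[ 541.2 -230.8   91.9]
[[ 21.4 358.    4.  192.  318. ]
 [104.5 112.   20.  193.  317. ]
 [ 98.6 113.   36.  194.  317. ]
 [ 38.4 358.   52.  195.  316. ]
 [ 44.4 358.   68.  196.  315. ]
 [ 80.9 112.   84.  197.  314. ]
 [ 56.8 359.  100.  198.  313. ]
 [ 63.4 359.  116.  199.  312. ]
 [ 61.3 111.  132.  200.  311. ]
 [ 77.2 360.  148.  201.  310. ]
 [ 46.9 110.  164.  202.  309. ]
 [ 39.5 110.  180.  203.  308. ]
 [ 99.9 361.  196.  204.  307. ]
 [ 23.8 110.  212.  204.  306. ]
 [116.6 362.  228.  206.  305. ]
 [  6.1 108.  244.  207.  304. ]]
tilt deg (near up) 0.3665687573987358 [ -0.  248.6]
```

The loaf is still level, so the 20 N grip holds it rigid. I'll lower it back and see whether a jaw position close to its width gives a lighter grip.

Request:
carry_out(
  commands=[
    {"jaw":0.048,"translation":[0,0,0.008],"spin":0},
    {"jaw":0.048,"translation":[0,0,0.008],"spin":0},
    {"jaw":0.048,"translation":[0,0,0.006],"spin":0},
    {"jaw":0.048,"translation":[0,0,0.004],"spin":0},
    {"jaw":0.048,"translation":[0,0,0],"spin":0},
    {"jaw":0.0496,"translation":[0,0,0],"spin":0},
    {"jaw":0.0496,"translation":[0,0,0],"spin":0},
    {"jaw":0.0496,"translation":[0,0,0],"spin":0},
  ],
)

```text
time: 13.37
tool_pos: [541.8, -231.1, 66.6]
tcp_rot: [-180.0, -0.0, -30.0]
ft_force: [-0.7, -0.4, -0.9]
finger_gap: 49.5
grip_force: 21.0
```

Request:
carry_out(
  commands=[
    {"jaw":0.0498,"translation":[0,0,0],"spin":0},
    {"jaw":0.0498,"translation":[0,0,0],"spin":0},
    {"jaw":0.0498,"translation":[0,0,0],"spin":0},
    {"jaw":0.0498,"translation":[0,0,0],"spin":0},
    {"jaw":0.0498,"translation":[0,0,0],"spin":0},
    {"jaw":0.0498,"translation":[0,0,0],"spin":0},
    {"jaw":0.0498,"translation":[0,0,0],"spin":0},
    {"jaw":0.0498,"translation":[0,0,0],"spin":0},
  ],
)

```text
time: 14.03
tool_pos: [541.4, -230.9, 66.1]
tcp_rot: [180.0, 0.0, -30.0]
ft_force: [0.4, -0.4, -0.8]
finger_gap: 50.2
grip_force: 13.6
```

Request:
carry_out(
  commands=[
    {"jaw":0.0499,"translation":[0,0,0],"spin":0},
    {"jaw":0.0499,"translation":[0,0,0],"spin":0},
    {"jaw":0.0499,"translation":[0,0,0],"spin":0},
    {"jaw":0.0499,"translation":[0,0,0],"spin":0},
    {"jaw":0.05,"translation":[0,0,0],"spin":0},
    {"jaw":0.05,"translation":[0,0,0],"spin":0},
    {"jaw":0.05,"translation":[0,0,0],"spin":0},
    {"jaw":0.05,"translation":[0,0,0],"spin":0},
  ],
)

```text
time: 14.7
tool_pos: [541.6, -231.0, 66.3]
tcp_rot: [-180.0, -0.0, -30.0]
ft_force: [0.4, -0.5, -0.0]
finger_gap: 49.9
grip_force: 0.1
```

Run:
```python
from h import *
np.set_printoptions(precision=2,suppress=True)
for i in range(3):
    P,T,q=tilt();P=P[P[:,1]<250];c=np.polyfit(P[:,0],P[:,1],1);print(q["finger_gap"],q["grip_force"],q["ft_force"],q["wrist_torque"],"tilt",-np.degrees(np.arctan(c[0])),"zgrip",c[1],len(P))
```

```text
49.90931312295005 0.06924961810000241 [ 0.36 -0.46 -0.03] [0.01 0.02 0.01] tilt -3.0359410138664127 zgrip 75.61820632637773 16
49.86768726542267 0.0678264198359102 [0.23 0.14 0.98] [ 0.01 -0.04 -0.03] tilt -3.0363806215088114 zgrip 75.61462371369171 16
49.86868930759377 0.06772952154278755 [ 0.22 -0.35  0.22] [-0.05 -0.03  0.01] tilt -2.91483558855338 zgrip 75.83472343441748 17
```

Request:
carry_out(
  commands=[
    {"jaw":0.05,"translation":[-0.008,0,0.004],"spin":0},
    {"jaw":0.05,"translation":[0,0,0.002],"spin":0},
    {"jaw":0.05,"translation":[0,0,0],"spin":0},
    {"jaw":0.0499,"translation":[0,0,0],"spin":0},
    {"jaw":0.0499,"translation":[0,0,0],"spin":0},
    {"jaw":0.0499,"translation":[0,0,0],"spin":0},
    {"jaw":0.0499,"translation":[0,0,0],"spin":0},
    {"jaw":0.0499,"translation":[0,0,0],"spin":0},
  ],
)

```text
time: 15.52
tool_pos: [534.7, -227.0, 60.2]
tcp_rot: [-180.0, -0.0, -30.0]
ft_force: [-0.5, 0.0, -1.0]
finger_gap: 50.1
grip_force: 3.5
```

Grip force is now 3.5 N. I'll lift slowly with it and check the tilt.

Request:
carry_out(
  commands=[
    {"jaw":0.0499,"translation":[0,0,-0.003],"spin":0},
    {"jaw":0.0499,"translation":[0,0,-0.004],"spin":0},
    {"jaw":0.0499,"translation":[0,0,-0.004],"spin":0},
    {"jaw":0.0499,"translation":[0,0,-0.004],"spin":0},
    {"jaw":0.0499,"translation":[0,0,-0.004],"spin":0},
    {"jaw":0.0499,"translation":[0,0,-0.004],"spin":0},
    {"jaw":0.0499,"translation":[0,0,-0.003],"spin":0},
    {"jaw":0.0499,"translation":[0,0,0],"spin":0},
  ],
)

```text
time: 16.18
tool_pos: [535.0, -227.2, 87.2]
tcp_rot: [-180.0, -0.1, -30.0]
ft_force: [-0.6, -0.2, 0.3]
finger_gap: 50.2
grip_force: 3.5
```

```bash
cat > t.py <<'E'
from h import *
np.set_printoptions(precision=2,suppress=True)
P,T,q=tilt();P=P[P[:,1]<250];c=np.polyfit(P[:,0],P[:,1],1);print(T,q["finger_gap"],q["grip_force"],q["ft_force"],q["wrist_torque"],"tilt(raw, level=-2.8)",-np.degrees(np.arctan(c[0])),"zgrip",c[1],len(P))
E
python3 t.py
```

```text
[ 534.99 -227.17   87.19] 50.16078535589059 3.4943656995892525 [-0.58 -0.22  0.3 ] [-0.02 -0.02  0.01] tilt(raw, level=-2.8) 3.0230965352031314 zgrip 102.27313762460041 13
```

The loaf is pivoting in the fingers, about 5.8° now. I'll keep lifting to about 17°.

Request:
carry_out(
  commands=[
    {"jaw":0.0499,"translation":[0,0,-0.004],"spin":0},
    {"jaw":0.0499,"translation":[0,0,-0.006],"spin":0},
    {"jaw":0.0499,"translation":[0,0,-0.006],"spin":0},
    {"jaw":0.0499,"translation":[0,0,-0.006],"spin":0},
    {"jaw":0.0499,"translation":[0,0,-0.005],"spin":0},
    {"jaw":0.0499,"translation":[0,0,-0.003],"spin":0},
    {"jaw":0.0499,"translation":[0,0,0],"spin":0},
    {"jaw":0.0499,"translation":[0,0,0],"spin":0},
  ],
)

```text
time: 16.9
tool_pos: [534.7, -227.0, 116.4]
tcp_rot: [-180.0, -0.0, -30.0]
ft_force: [-0.3, -0.5, -0.8]
finger_gap: 49.6
grip_force: 3.5
```

```bash
python3 t.py
```

```text
[ 534.66 -227.02  116.44] 49.55119360469994 3.4837356582283974 [-0.35 -0.49 -0.79] [-0.06 -0.06  0.  ] tilt(raw, level=-2.8) 10.335033133666649 zgrip 131.01751154146726 24
```

Request:
carry_out(
  commands=[
    {"jaw":0.0499,"translation":[0,0,-0.004],"spin":0},
    {"jaw":0.0499,"translation":[0,0,-0.005],"spin":0},
    {"jaw":0.0499,"translation":[0,0,-0.005],"spin":0},
    {"jaw":0.0499,"translation":[0,0,-0.004],"spin":0},
    {"jaw":0.0499,"translation":[0,0,-0.002],"spin":0},
    {"jaw":0.0499,"translation":[0,0,0],"spin":0},
    {"jaw":0.0499,"translation":[0,0,0],"spin":0},
    {"jaw":0.0499,"translation":[0,0,0],"spin":0},
  ],
)

```text
time: 17.62
tool_pos: [534.4, -226.9, 136.0]
tcp_rot: [-180.0, 0.0, -30.0]
ft_force: [0.2, 0.6, -0.2]
finger_gap: 49.9
grip_force: 3.5
```

```bash
python3 t.py
python3 - <<'E'
from h import *
s=snap("side");w=snap("wrist");cv2.imwrite("pics/s7.png",np.hstack([cv2.resize(s["pixels"][90:220,180:340],None,fx=2.5,fy=2.5),cv2.resize(w["pixels"],(400,325))]))
E
```

```text
[ 534.43 -226.89  135.99] 49.89336549822095 3.4977727755904198 [ 0.21  0.6  -0.24] [-0.06 -0.01  0.  ] tilt(raw, level=-2.8) 14.283997503624441 zgrip 149.1285054440918 31
```

View pics/s7.png

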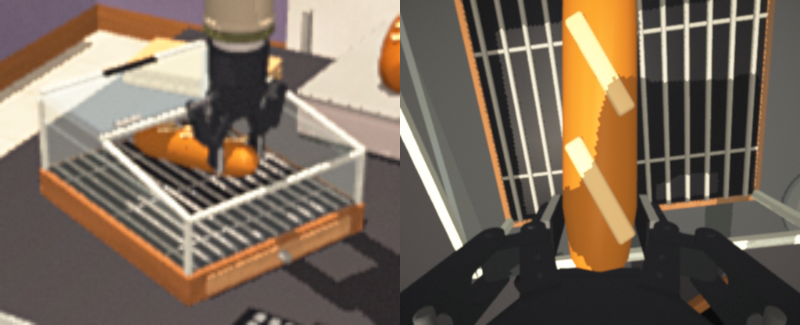

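The loaf is tipped about 16–17°, its near end above the lip and its top under the cover edge. I'll firm the grip and draw along its axis.

Request:
carry_out(
  commands=[
    {"jaw":0.0485,"translation":[0,0,0],"spin":0},
    {"jaw":0.047,"translation":[0,0,0],"spin":0},
    {"jaw":0.045,"translation":[0,0,0],"spin":0},
    {"jaw":0.045,"translation":[0,0,0],"spin":0},
    {"jaw":0.045,"translation":[-0.005,0,-0.0015],"spin":0},
    {"jaw":0.045,"translation":[-0.01,0,-0.003],"spin":0},
    {"jaw":0.045,"translation":[-0.012,0,-0.0035],"spin":0},
    {"jaw":0.045,"translation":[-0.012,0,-0.0035],"spin":0},
  ],
  squeeze=60,
)

```text
time: 18.43
tool_pos: [499.8, -207.0, 147.4]
tcp_rot: [180.0, 0.1, -30.0]
ft_force: [-0.1, 1.3, -0.7]
finger_gap: 49.4
grip_force: 63.6
```

```bash
python3 t.py
```

```text
[ 499.79 -206.95  147.39] 49.415059501194364 63.56449842453003 [-0.14  1.26 -0.67] [0.03 0.11 0.01] tilt(raw, level=-2.8) 16.52364191408358 zgrip 163.1463402318517 29
```

Request:
carry_out(
  commands=[
    {"jaw":0.045,"translation":[-0.016,0,-0.0045],"spin":0},
    {"jaw":0.045,"translation":[-0.018,0,-0.005],"spin":0},
    {"jaw":0.045,"translation":[-0.018,0,-0.005],"spin":0},
    {"jaw":0.045,"translation":[-0.018,0,-0.005],"spin":0},
    {"jaw":0.045,"translation":[-0.018,0,-0.005],"spin":0},
    {"jaw":0.045,"translation":[-0.016,0,-0.0045],"spin":0},
    {"jaw":0.045,"translation":[-0.012,0,-0.003],"spin":0},
    {"jaw":0.045,"translation":[0,0,0],"spin":0},
  ],
)

```text
time: 19.15
tool_pos: [399.2, -148.8, 180.2]
tcp_rot: [-180.0, -0.0, -30.0]
ft_force: [0.0, 0.2, -1.7]
finger_gap: 49.4
grip_force: 63.6
```

```bash
python3 t.py;  python3 - <<'E'
from h import *
s=snap("side");w=snap("top");cv2.imwrite("pics/s8.png",np.hstack([cv2.resize(s["pixels"][70:230,170:370],None,fx=2,fy=2),cv2.resize(w["pixels"][80:240,220:420],None,fx=2,fy=2)]))
E
```

```text
[ 399.23 -148.77  180.19] 49.35871763773588 63.563987016677856 [ 0.03  0.18 -1.66] [ 0.13  0.09 -0.03] tilt(raw, level=-2.8) 10.619804955275125 zgrip 194.38832433030072 31
```

View pics/s8.png

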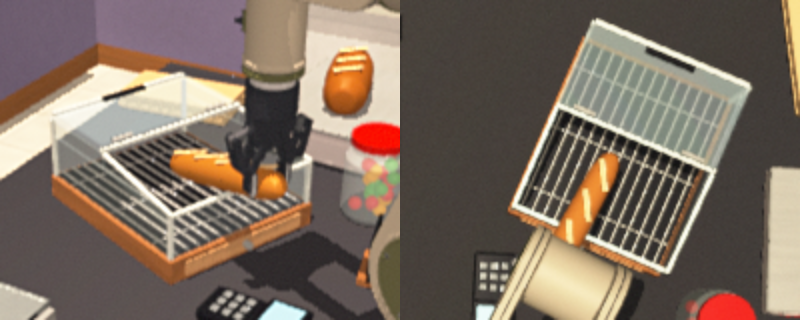

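The top view shows the far end at (610,155), clear of the cover edge, and the loaf lying over the lip. I'll draw it a bit farther, then lower it gently onto the lip with a light grip so it pivots level.

Request:
carry_out(
  commands=[
    {"jaw":0.045,"translation":[-0.01,0,-0.003],"spin":0},
    {"jaw":0.045,"translation":[-0.015,0,-0.0045],"spin":0},
    {"jaw":0.045,"translation":[-0.012,0,-0.0035],"spin":0},
    {"jaw":0.045,"translation":[-0.008,0,-0.002],"spin":0},
    {"jaw":0.045,"translation":[0,0,0.004],"spin":0},
    {"jaw":0.045,"translation":[0,0,0.004],"spin":0},
    {"jaw":0.045,"translation":[0,0,0],"spin":0},
    {"jaw":0.045,"translation":[0,0,0],"spin":0},
  ],
)

```text
time: 19.97
tool_pos: [362.0, -127.4, 184.5]
tcp_rot: [-180.0, -0.0, -30.0]
ft_force: [0.7, -0.3, 0.1]
finger_gap: 49.2
grip_force: 63.9
```

Request:
carry_out(
  commands=[
    {"jaw":0.045,"translation":[0,0,0.002],"spin":0},
    {"jaw":0.045,"translation":[0,0,0.002],"spin":0},
    {"jaw":0.048,"translation":[0,0,0],"spin":0},
    {"jaw":0.0495,"translation":[0,0,0],"spin":0},
    {"jaw":0.0498,"translation":[0,0,0],"spin":0},
    {"jaw":0.0498,"translation":[0,0,0],"spin":0},
    {"jaw":0.0498,"translation":[0,0,0],"spin":0},
    {"jaw":0.0498,"translation":[0,0,0],"spin":0},
  ],
  squeeze=20,
)

```text
time: 20.63
tool_pos: [361.0, -126.9, 180.4]
tcp_rot: [180.0, 0.0, -30.0]
ft_force: [1.4, 0.7, -0.6]
finger_gap: 50.3
grip_force: 13.5
```

```bash
python3 t.py
```

```text
[ 361.02 -126.89  180.38] 50.253787124075565 13.453974723815918 [ 1.4   0.72 -0.58] [-0.2  -0.29  0.01] tilt(raw, level=-2.8) 2.40619030194885 zgrip 189.39637864361734 31
```

Run:
```python
from h import *
np.set_printoptions(precision=1,suppress=True)
P,T,q=tilt();print(P[P[:,1]<250]);print(q["wrist_torque"]*100)
s=snap("side");w=snap("wrist");cv2.imwrite("pics/s9.png",np.hstack([cv2.resize(s["pixels"][70:230,200:400],None,fx=2,fy=2),cv2.resize(w["pixels"],(400,320))]))
```

```text
[[122.5 166.    4.  206.  304. ]
 [118.7 167.   12.  206.  304. ]
 [104.7 200.   20.  206.  329. ]
 [101.9 200.   28.  206.  329. ]
 [ 91.2 229.   36.  170.  329. ]
 [ 93.2 212.   44.  170.  304. ]
 [ 90.3 213.   52.  170.  304. ]
 [ 95.3 174.   60.  206.  304. ]
 [ 91.5 175.   68.  206.  304. ]
 [ 87.6 176.   76.  206.  304. ]
 [ 83.8 177.   84.  206.  304. ]
 [ 80.  178.   92.  206.  304. ]
 [ 76.1 179.  100.  206.  304. ]
 [ 72.3 180.  108.  206.  304. ]
 [ 68.5 178.  116.  207.  303. ]
 [ 64.5 180.  124.  206.  303. ]
 [ 60.6 182.  132.  206.  303. ]
 [ 56.6 181.  140.  207.  303. ]
 [ 52.7 182.  148.  207.  303. ]
 [ 48.7 183.  156.  207.  303. ]
 [ 44.8 184.  164.  207.  303. ]
 [ 40.8 185.  172.  207.  303. ]
 [ 36.8 186.  180.  207.  303. ]
 [ 33.1 188.  188.  207.  303. ]
 [ 29.2 189.  196.  207.  303. ]
 [ 25.2 190.  204.  207.  303. ]
 [ 21.3 191.  212.  207.  303. ]
 [ 16.6 190.  220.  208.  303. ]
 [ 12.1 190.  228.  209.  303. ]
 [  8.9 193.  236.  208.  303. ]
 [  4.9 194.  244.  208.  303. ]]
[-15.  -20.4   0.8]
```

View pics/s9.png

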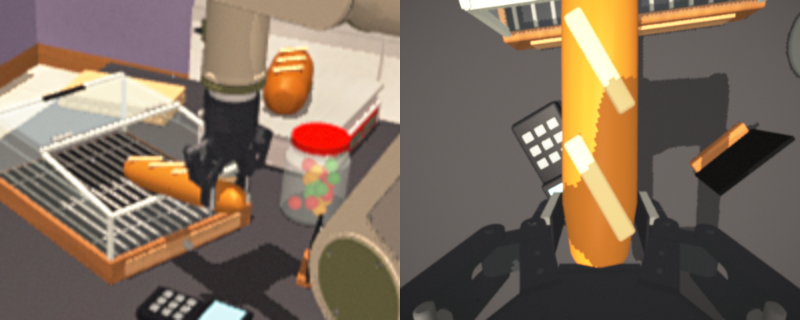

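It is still tipped about 16°, with the loaf just touching the lip. I'll lighten the grip and lower.

Request:
carry_out(
  commands=[
    {"jaw":0.0499,"translation":[0,0,0],"spin":0},
    {"jaw":0.0499,"translation":[0,0,0],"spin":0},
    {"jaw":0.0499,"translation":[0,0,0.003],"spin":0},
    {"jaw":0.0499,"translation":[0,0,0.004],"spin":0},
    {"jaw":0.0499,"translation":[0,0,0.004],"spin":0},
    {"jaw":0.0499,"translation":[0,0,0.004],"spin":0},
    {"jaw":0.0499,"translation":[0,0,0],"spin":0},
    {"jaw":0.0499,"translation":[0,0,0],"spin":0},
  ],
)

```text
time: 21.5
tool_pos: [360.8, -126.8, 165.0]
tcp_rot: [180.0, 0.1, -30.0]
ft_force: [0.1, -1.1, -1.0]
finger_gap: 49.7
grip_force: 6.5
```

```bash
sed -i 's/x=np.nonzero(m\[row,170:330\])\[0\]+170/x=np.nonzero(m[row,200:310])[0]+200/; s/if len(x)<30: continue/if len(x)<30 or x.min()<202 or x.max()>307: continue/' h.py; python3 t.py
```

```text
[ 360.84 -126.79  164.99] 49.688803522877684 6.53670497238636 [ 0.07 -1.1  -1.04] [ 0.07  0.04 -0.01] tilt(raw, level=-2.8) 7.117973553640769 zgrip 179.2272812100676 25
```

Request:
carry_out(
  commands=[
    {"jaw":0.0499,"translation":[0,0,0.004],"spin":0},
    {"jaw":0.0499,"translation":[0,0,0.004],"spin":0},
    {"jaw":0.0499,"translation":[0,0,0.004],"spin":0},
    {"jaw":0.0499,"translation":[0,0,0.004],"spin":0},
    {"jaw":0.0499,"translation":[0,0,0.004],"spin":0},
    {"jaw":0.0499,"translation":[0,0,0.004],"spin":0},
    {"jaw":0.0499,"translation":[0,0,0],"spin":0},
    {"jaw":0.0499,"translation":[0,0,0],"spin":0},
  ],
)

```text
time: 22.22
tool_pos: [360.9, -126.9, 141.2]
tcp_rot: [180.0, 0.1, -30.0]
ft_force: [-0.2, -0.9, -0.7]
finger_gap: 49.8
grip_force: 6.5
```

```bash
python3 t.py
```

```text
[ 360.95 -126.87  141.18] 49.81657786742853 6.521817371249199 [-0.23 -0.89 -0.73] [ 0.05  0.13 -0.05] tilt(raw, level=-2.8) -1.6628651055547565 zgrip 155.98346844161915 10
```

Request:
carry_out(
  commands=[
    {"jaw":0.0499,"translation":[0,0,0.003],"spin":0},
    {"jaw":0.0499,"translation":[0,0,0],"spin":0},
    {"jaw":0.048,"translation":[0,0,0],"spin":0},
    {"jaw":0.045,"translation":[0,0,0],"spin":0},
    {"jaw":0.045,"translation":[0,0,0],"spin":0},
    {"jaw":0.045,"translation":[0,0,0],"spin":0},
    {"jaw":0.045,"translation":[0,0,-0.003],"spin":0},
    {"jaw":0.045,"translation":[0,0,-0.006],"spin":0},
  ],
  squeeze=80,
)

```text
time: 22.93
tool_pos: [360.5, -126.6, 147.1]
tcp_rot: [180.0, 0.1, -30.0]
ft_force: [0.5, 0.2, -1.2]
finger_gap: 49.2
grip_force: 82.6
```

Request:
carry_out(
  commands=[
    {"jaw":0.045,"translation":[0,0,-0.01],"spin":0},
    {"jaw":0.045,"translation":[0,0,-0.015],"spin":0},
    {"jaw":0.045,"translation":[0,0,-0.02],"spin":0},
    {"jaw":0.045,"translation":[0,0,-0.02],"spin":0},
    {"jaw":0.045,"translation":[0,0,-0.02],"spin":0},
    {"jaw":0.045,"translation":[0,0,-0.02],"spin":0},
    {"jaw":0.045,"translation":[0,0,-0.02],"spin":0},
    {"jaw":0.045,"translation":[0,0,-0.015],"spin":0},
  ],
)

```text
time: 23.6
tool_pos: [361.5, -127.1, 290.6]
tcp_rot: [-180.0, -0.1, -30.0]
ft_force: [0.2, -0.7, -0.7]
finger_gap: 49.0
grip_force: 82.6
```

Request:
carry_out(
  commands=[
    {"jaw":0.045,"translation":[0,0,-0.01],"spin":0},
    {"jaw":0.045,"translation":[0,0,-0.005],"spin":0},
    {"jaw":0.045,"translation":[0,0,0],"spin":0},
    {"jaw":0.045,"translation":[0,0,0],"spin":0},
    {"jaw":0.045,"translation":[0,0,0],"spin":0},
    {"jaw":0.045,"translation":[0,0,0],"spin":0},
    {"jaw":0.045,"translation":[0,0,0],"spin":0},
    {"jaw":0.045,"translation":[0,0,0],"spin":0},
  ],
)

```text
time: 24.27
tool_pos: [361.0, -126.9, 302.0]
tcp_rot: [180.0, 0.1, -30.0]
ft_force: [-0.2, -0.2, -1.1]
finger_gap: 48.8
grip_force: 82.6
```

```bash
python3 t.py
python3 - <<'E'
from h import *
s=snap("side");w=snap("top");cv2.imwrite("pics/s10.png",np.hstack([cv2.resize(s["pixels"],(400,300)),cv2.resize(w["pixels"],(400,300))]))
E
```

```text
Traceback (most recent call last):
  File "t.py", line 3, in <module>
    P,T,q=tilt();P=P[P[:,1]<250];c=np.polyfit(P[:,0],P[:,1],1);print(T,q["finger_gap"],q["grip_force"],q["ft_force"],q["wrist_torque"],"tilt(raw, level=-2.8)",-np.degrees(np.arctan(c[0])),"zgrip",c[1],len(P))
                                   ~~~~~~~~~~^^^^^^^^^^^^^^^^^
TypeError: expected non-empty vector for x
```

View pics/s10.png

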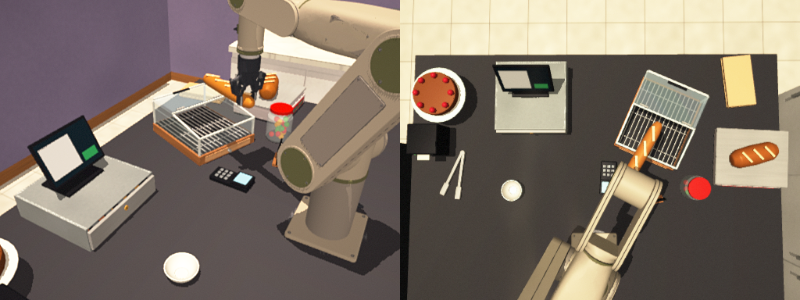

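The side view shows the loaf held above the bin, drawer shut, other items in place. I'll check its levelness numerically.

Run:
```python
from h import *
np.set_printoptions(precision=1,suppress=True)
P,T,q=tilt();P=P[P[:,1]<380];k=P[:,0]>0;P=P[k];print(T,len(P));c=np.polyfit(P[:,0],P[:,1],1);print(P[::5],-np.degrees(np.arctan(c[0])))
S={n:snap(n) for n in("side","top")}
out={}
for n,s in S.items():
    b=np.array(s["pixels"]).astype(int)
    g=proj(s,[T[0],T[1],T[2]+14])
    u=np.array([np.cos(np.radians(-30)),np.sin(np.radians(-30))])
    for t in(0,3,-3,6,-6):
        e=np.r_[T[:2]+u*278*np.cos(np.radians(t)),T[2]+14-278*np.sin(np.radians(t))];print(n,t,proj(s,e))
    for m in r.regions_of(s,"baguette")[:2]:
        ys,xs=np.nonzero(m["pixels"]);print(m["score"],m["xy"],"xmin",xs.min(),ys[xs==xs.min()],"ymin",ys.min(),xs[ys==ys.min()],xs.max())
cv2.imwrite("pics/s11.png",cv2.resize(S["side"]["pixels"][70:160,230:370],None,fx=5,fy=5))
```

```text
[ 361.2 -126.9  302.4] 10
[[ 42.8 318.  172.  203.  307. ]
 [ 22.9 318.  212.  205.  305. ]] -2.697191224064939
side 0 [261.9  95.7]
side 3 [261.9 100.1]
side -3 [261.9  91.3]
side 6 [262.1 104.6]
side -6 [262.2  87. ]
0.91 [289.0, 113.1] xmin 260 [ 98  99 100 101 102 103 104] ymin 95 [263 264 265 266 267 268 269 270 271] 325
0.74 [260.5, 158.0] xmin 195 [128 129 130 131 132 133 134 135 136 137 138 139 140 141] ymin 107 [257 258 259 260 261 262] 325
top 0 [332.4 154.5]
top 3 [331.5 155.3]
top -3 [333.2 153.9]
top 6 [330.5 156.3]
top -6 [333.9 153.4]
0.65 [312.3, 186.1] xmin 291 [211 212] ymin 156 [327 328 329 330 331] 334
```

View pics/s11.png

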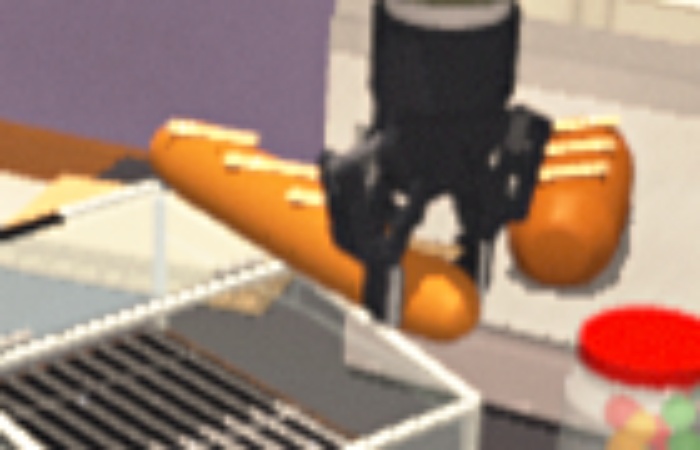

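The loaf is within about 3° of level. I'll raise it a further 15 mm for height margin, let it settle and hand in.

Request:
carry_out(
  commands=[
    {"jaw":0.045,"translation":[0,0,-0.003],"spin":0},
    {"jaw":0.045,"translation":[0,0,-0.005],"spin":0},
    {"jaw":0.045,"translation":[0,0,-0.005],"spin":0},
    {"jaw":0.045,"translation":[0,0,-0.002],"spin":0},
    {"jaw":0.045,"translation":[0,0,0],"spin":0},
    {"jaw":0.045,"translation":[0,0,0],"spin":0},
    {"jaw":0.045,"translation":[0,0,0],"spin":0},
    {"jaw":0.045,"translation":[0,0,0],"spin":0},
  ],
)

```text
time: 25.33
tool_pos: [361.1, -126.9, 317.3]
tcp_rot: [180.0, 0.0, -30.0]
ft_force: [-1.2, 0.4, -0.7]
finger_gap: 48.9
grip_force: 82.6
```

```bash
python3 -c "
from bench import r
q=r.sense();print(q['tool_pos'],q['grip_force'],abs(q['qd']).max());print(r.hand_in())"
```

```text
[ 361.14591505 -126.94145211  317.34969708] 82.61709809303284 0.1252916318179636
the job is handed in; nothing more can be done
None
```

The job is handed in (no verdict was returned): the drawer is shut, and the gripper holds the baguette still, within about 3° of level, its lowest point an estimated 11–13 cm above the bin's top; the loaf was pivoted level on the bin's front lip on the way out, and nothing else on the counter looked moved in the last pictures.

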